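# Set the scrub brush to drip-dry and time it

### The arm

A 6-joint arm with a two-finger parallel gripper is mounted at the origin on the work surface. World frame = base frame: x ahead of the robot, y to its left, z up, the work surface at z = 0. Lengths are in m, angles in rad, forces in N, time in s.
With the tool pointing down it reaches from about 0.375 to 0.925 m from the base axis. Payload 5.7 kg.
Tool frame: the origin (TCP) lies at the very end of the fingers, on their centre line; the grasp point (between the pads) lies 19 mm behind it (arm.pinch_z is the distance from the TCP to the grasp point, in m); y points along the fingers, z is the direction in which the jaws open and shut, and the axes are right-handed (so a half turn about y gives the same grasp; the last joint's range is limited). The gripper opens to 85 mm and grips with 20 to 120 N. Pads are 22 mm wide; open, the fingers measure 114 mm over their backs; the gripper's body (76 mm by 85 mm) begins 54 mm behind the grasp point. The pads swing forward as they close: fully open they stand 13 mm farther back than shut.
Start: joints at [-1.306, 0.359, 1.51, -0, 1.272, -0.115], TCP at [0.222, -0.557, 0.231] pointing down, gripper open.
Joint ranges: [-2.97, 2.97], [-1.01, 2.36], [0.21, 2.38], [-0.96, 4.11], [0.2, 2.71], [-2.98, 2.98]. Speed limits (rad/s): [2.39, 2.39, 3.14, 3.14, 3.14, 3.14].

### API

Orientations are given as a unit quaternion [x, y, z, w].
In Python, from station import arm gives the robot as it stands.
- The arm moves only by the tool drive_tool, never from a script. Its argument "moves" is a list that holds one entry, the list of rows, each a list of 7 numbers: the closure in counts, from 0 (fully open) to 255 (shut), then the shift along the world's x, y, z in mm, then the turn, a rotation vector about the world's x, y, z in degrees. In form: [[[gripper, dx, dy, dz, ax, ay, az], ...]]. A call has 1 to 20 rows; each row shifts and turns the commanded pose from where the row before left it; what a row does not reach is not made up. A row lasts 1/12 s, in which the tool goes at most 41.7 mm and 7.16 degrees, less where a joint would pass 70% of its speed; a pose out of reach is approached as far as the arm can. A call is refused whole if a number of a shift passes 41.7 or a number of a turn 7.16, either way. A call with a gripper value outside its range is refused whole. The fingers move at their own pace and stop on an object; the grip force is fixed at half the most. Time passes only in rows, so rows that do not move let the fingers close. It gives the time, the measured TCP pose, the force and the opening at its end, in the units of the state.
- arm.observe(): the state, without advancing time (a new reading comes with each control period).
- arm.read_camera(name): name is "scene" or "side" or "wrist"; returns a dict with "img" (384x512x3 uint8, red, green, blue), "K" (3x3 intrinsics, pixels), "k1" (the pictures are not rectified: a ray, as slopes to the right and down, at radius r is drawn at 1 + k1 r^2 times it, then the intrinsics apply), "cam_to_world" (4x4, takes a point from camera to world coordinates). Camera axes: x right, y down, z forward; pixel columns grow to the right and rows downward; lengths in m; the calibration is good to about 2 mm. A picture is of the moment at which its call begins. There is no depth.
- arm.hand_in(): hands the job in, once; it reports no verdict.
The state is a dict: "time": time; "joint_pos": joint angles; "joint_vel": joint speeds; "tau": joint torques, N m; "tool_pos": TCP position; "tcp_rot": TCP orientation; "contact_force": force on the tool from outside, world axes, zero at the start; "torque": the same for the moment, N m; "grip_width": finger opening in m.
Only numpy, scipy, OpenCV 4.12 (cv2) and the standard library are available. Lean on these libraries where they do the work, as an engineer would, in place of code of your own. Each camera call takes 0.05 s, during which the arm holds its last target.

### The job

The scrub brush has just been rinsed: lay it bristles down and lengthways on the sloped drying rack, so that its end rests against the bottom lip. Set the bell timer for its twenty minutes of dripping: turn the handle clockwise past the red thirty-minute top mark, then back down to the blue twenty-minute mark. Leave the other things in the cabinet where they stand.

Things in the scene. Friction and masses are not known exactly. Their poses are not given: they have to be found in the camera images.
- brush_center (a point): Loose block scrub brush, about 0.16 kg, lying on its bristles: 130 long (x), 48 wide (y), 48 mm tall. Upper 23 mm: wooden back with rounded edges, gripped across its width; lower 25 mm: stiff bristle block, 126 x 44 mm. Point: the brush's centre, 24 mm above the bristle tips; the wood's middle is 12.5 mm above it. z points from bristles to wood.
- rack: Fixed steel drying rack on a teal drip tray (170 x 130 mm): a slatted slope 155 mm long, 116 mm wide, rising at 25 degrees from a bottom lip 16 mm high, its top end 90 mm above the floor. No side walls. The slats are slippery: the wet brush slides down to the lip by itself. Origin: centre of the tray's underside; the slope rises towards +x, the lip is at -x.
- rack_seat (a point): Point on the rack where the slope's surface meets the bottom lip, in mid-width, 24 mm above the floor. x runs up the slope, y across it, z square out of it (tilted 25 degrees). A brush lying home, bristles down and lengthways, has its centre 63 mm up the slope (x) and 24 mm off it (z). It may lie either end first.
- timer: Fixed mechanical bell timer, face up on a screwed-down steel plate (120 x 120 mm): cream case 104 mm across, face 40 mm above the floor. Origin: under the axis; axes of the fixed case. Scale on the face, clockwise from above, 8 degrees a minute: broad black mark 0 at +x, broad yellow 10, broad blue 20 (160 degrees from +x), broad red 30, the top mark (240 degrees); thin minute ticks.
- timer_axis (a point): Point on the timer's turning axis at the top of its handle, 69 mm above the floor; axes of the fixed case. The handle is a black bar across the axis, 64 mm long, 14 mm thick, 45 to 69 mm above the floor, on a grey disc 68 mm across that turns with it. A white line from the centre to one end marks the pointing end.
- timer_dial (a joint): Turn of the timer's handle, rad, growing clockwise from above: 0 = pointing end at the zero mark, 0.1396 a minute; 2.793 at the 20 mark, 4.189 at the red 30 mark, end stop at 4.6. Starts between 0 and 0.6. Turns both ways against 0.06 N m of friction (a fingertip on the bar's side pushes it round) and stays where left; it does not run down in the time of the task.
- timer_pointer (a point): Top of the white-lined pointing end of the timer's handle, 32 mm from the axis; turns with the handle.
- acrylic_box: Clear acrylic box with a steel latch on its front, 110 x 170 mm, 86 mm tall, some washers inside; origin at the centre of its underside. Bystander.
- dish_soap: Green bottle with a white cap, 68 mm across, 210 mm tall; origin at the centre of its underside. Bystander.
- washer_jar: Glass jar with a steel lid, 72 mm across, 100 mm tall; origin at the centre of its underside. Bystander.
- tape_roll: Small white roll of thread tape lying flat, 54 mm across, 14 mm tall; origin at the centre of its underside. Bystander.
- trap_nut: White plastic trap nut lying flat, 60 mm across, 24 mm tall; origin at the centre of its underside. Not listed, out of the way: a teal bucket 222 mm across and 190 mm tall that does not move, near x 0.73, y -0.56; low boards (up to 170 mm) along both sides at |y| about 0.7; a waste pipe along the far edge at x 0.92. Bystander.

How it is judged:
By the outcome, as a careful person would: the job done as asked, in the order asked, and still so for the second after the job is handed in, with the robot touching nothing.
It also fails if it takes over 69 s, if anything falls off the work surface, if the arm or the gripper's body presses on something with over 40 N, if the wrist force passes 120 N, or if a joint passes its speed limit or range.

## Working session

There is one attempt and no reset: what is moved stays moved. The work goes in short steps, Python scripts to look and compute and a tool call to move; the robot and the scene stay as the last step left them, time stands still between calls to the robot, and variables do not carry over. Pictures are saved under pics/ and viewed, and the job is handed in when it is done.

Besides the shell and the picture viewer there is one more tool, called after ">>>" as name(argument=value, ...), one argument or row to a line, values as JSON. drive_tool: Moves the arm, as the interface text tells. Its arguments: {"type":"object","properties":{"moves":{"type":"array","items":{"type":"array","items":{"type":"array","items":{"type":"number"}}}}},"required":["moves"]}

```bash
mkdir -p pics; ls; python3 - <<'E'
from station import arm
import cv2
for n in ("scene","side","wrist"):
    c=arm.read_camera(n); cv2.imwrite(f"pics/{n}0.png",c["img"][:,:,::-1]); print(n,c["K"].tolist(),c["k1"],c["cam_to_world"].round(3).tolist())
o=arm.observe(); print(o)
E
```

```text
pics
scene [[429.9220722656645, 0.0, 255.9357153354543], [0.0, 429.9220722656645, 192.7347023190693], [0.0, 0.0, 1.0]] -0.06720912385626462 [[-0.402, 0.618, -0.675, 1.281], [0.915, 0.259, -0.309, 0.385], [-0.016, -0.742, -0.67, 0.728], [0.0, 0.0, 0.0, 1.0]]
side [[491.51838717794413, 0.0, 256.6979887667042], [0.0, 491.51838717794413, 191.82657220494264], [0.0, 0.0, 1.0]] -0.07437607716047524 [[-0.713, -0.447, 0.54, 0.034], [-0.701, 0.469, -0.537, 0.68], [-0.013, -0.761, -0.648, 0.814], [0.0, 0.0, 0.0, 1.0]]
wrist [[340.5483855830484, 0.0, 251.4119738756042], [0.0, 340.5483855830484, 187.719726627604], [0.0, 0.0, 1.0]] -0.09930315760516455 [[0.37, -0.894, -0.252, 0.286], [-0.929, -0.356, -0.099, -0.532], [-0.002, 0.271, -0.963, 0.373], [0.0, 0.0, 0.0, 1.0]]
{'time': 0.15, 'joint_pos': array([-1.30608579e+00,  3.59349322e-01,  1.51120718e+00, -2.32598366e-06,
        1.27249000e+00, -1.15112583e-01]), 'joint_vel': array([ 0.00016833, -0.00249607, -0.00365754,  0.00080745,  0.00033691,
       -0.00014326]), 'tau': array([ 1.25134196e-03, -5.28027391e+01, -2.78928065e+01, -2.42859560e-04,
        8.20175512e-03, -1.89653639e-05]), 'tool_pos': array([ 0.22229825, -0.55672555,  0.23063198]), 'tcp_rot': array([-0.13352139,  0.69490595, -0.69388092,  0.133443  ]), 'contact_force': array([-0.24001126, -0.28599443, -0.53378341]), 'torque': array([-0.0661293 , -0.01927104, -0.00736046]), 'grip_width': 0.08534804835150633}
```

View pics/scene0.png

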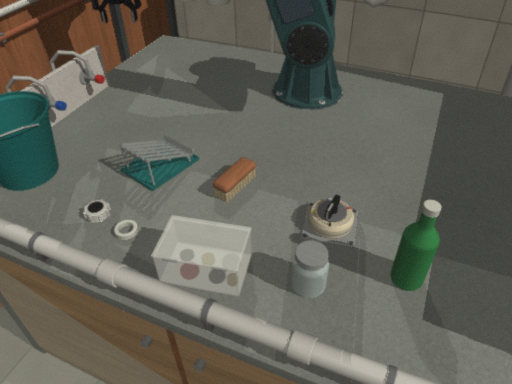

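View pics/side0.png

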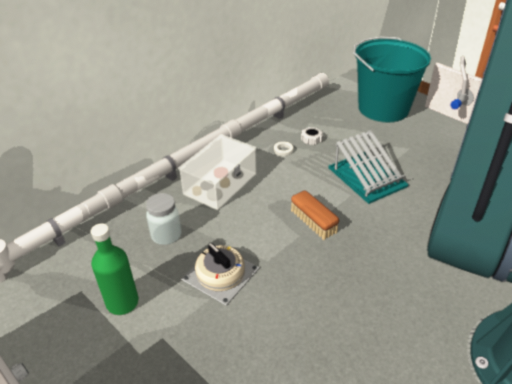

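View pics/wrist0.png

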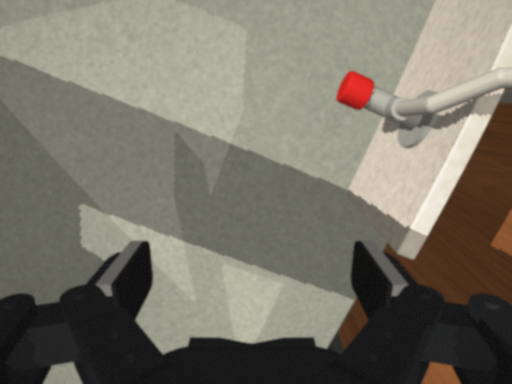

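```bash
cat > h.py <<'E'
import cv2, numpy as np
def ray(c,uv):
    p=cv2.undistortPoints(np.array(uv,float).reshape(-1,1,2),c["K"],np.array([c["k1"],0,0,0.])).reshape(-1,2)
    M=c["cam_to_world"]; d=np.c_[p,np.ones(len(p))]@M[:3,:3].T
    return M[:3,3],d
def onz(c,uv,z):
    o,d=ray(c,uv); return o+d*((z-o[2])/d[:,2])[:,None]
def proj(c,P):
    M=np.linalg.inv(c["cam_to_world"]); r,_=cv2.Rodrigues(M[:3,:3])
    return cv2.projectPoints(np.array(P,float).reshape(-1,1,3),r,M[:3,3],c["K"],np.array([c["k1"],0,0,0.]))[0].reshape(-1,2)
def tri(c1,u1,c2,u2):
    o1,d1=ray(c1,u1);o2,d2=ray(c2,u2); d1=d1[0];d2=d2[0]
    t=np.linalg.lstsq(np.c_[d1,-d2],o2-o1,rcond=None)[0]
    a=o1+d1*t[0];b=o2+d2*t[1]; return (a+b)/2,np.linalg.norm(a-b)
def crop(img,x,y,w,h,s,f):
    cv2.imwrite(f,cv2.resize(img[y:y+h,x:x+w,::-1],None,fx=s,fy=s,interpolation=cv2.INTER_CUBIC))
E
python3 - <<'E'
from station import arm
from h import *
import pickle
a=arm.read_camera("scene");b=arm.read_camera("side");pickle.dump((a,b),open("c.pkl","wb"))
def m(i,x,y,w,h): return i[y:y+h,x:x+w]
A=[m(a["img"],95,125,110,80),m(a["img"],200,145,110,80),m(a["img"],290,180,110,80)]
B=[m(b["img"],320,120,110,80),m(b["img"],270,175,110,80),m(b["img"],175,230,110,80)]
im=np.vstack([np.hstack([cv2.resize(x,None,fx=3.4,fy=3.4,interpolation=cv2.INTER_CUBIC) for x in r]) for r in zip(A[:2],B[:2])])
cv2.imwrite("pics/m1.png",im[:,:,::-1])
im=np.hstack([cv2.resize(x,None,fx=3.6,fy=3.6,interpolation=cv2.INTER_CUBIC) for x in (A[2],B[2])])
cv2.imwrite("pics/m2.png",im[:,:,::-1])
E
```

```text
(no output)
```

View pics/m1.png

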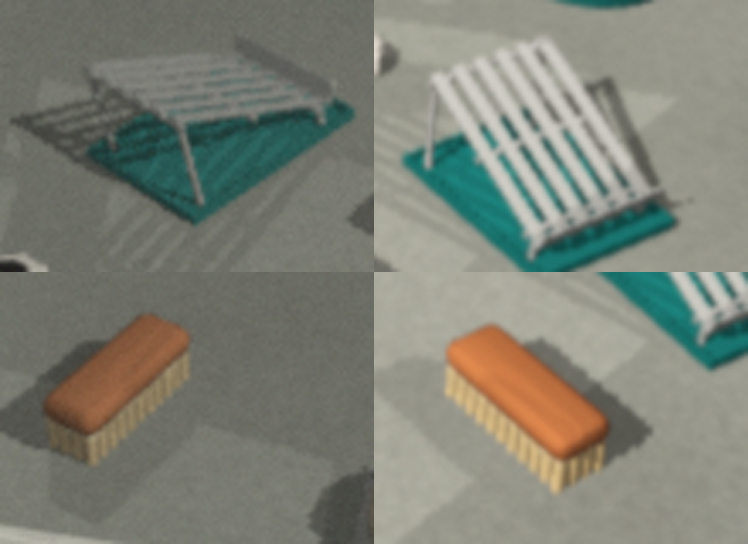

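View pics/m2.png

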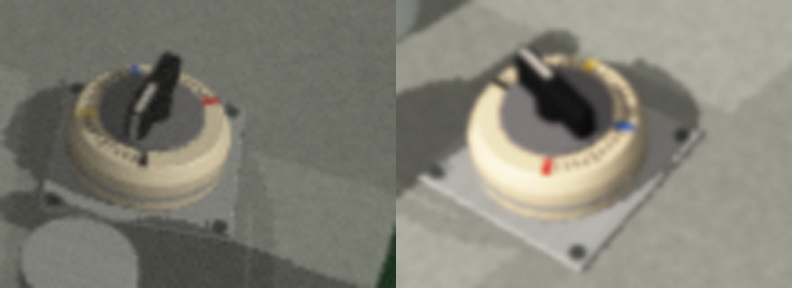

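```bash
python3 - <<'E'
from h import *
import pickle
a,b=pickle.load(open("c.pkl","rb"))
P=lambda s,ox,oy,px,py,f: (ox+px/f-0.36,oy+py/f-0.36)
S=lambda px,py:P(0,290,180,px,py,3.6); D=lambda px,py:P(0,175,230,px-396,py,3.6)
for n,s,d in (("black",S(142,158),D(501,84)),("yellow",S(87,113),D(590,64)),("blue",S(136,70),D(623,126)),("red",S(210,101),D(547,166))):
    print(n,onz(a,s,.04).round(4),onz(b,d,.04).round(4),tri(a,s,b,d))
# rack
R=lambda px,py:P(0,95,125,px,py,3.4); Q=lambda px,py:P(0,320,120,px-374,py,3.4)
print("tray scene left,bottom,right",onz(a,[R(90,152),R(197,215),R(354,107)],.006).round(4).tolist())
print("tray side left,right",onz(b,[Q(404,156),Q(678,220)],.006).round(4).tolist())
print("lip ends side",onz(b,[Q(530,250),Q(660,190)],.03).round(4).tolist(), "top ends", onz(b,[Q(436,77),Q(545,40)],.09).round(4).tolist())
print("top ends scene", onz(a,[R(92,70),R(180,122)],.09).round(4).tolist())
for c in (a,b):
    hsv=cv2.cvtColor(c["img"],cv2.COLOR_RGB2HSV)
    m=cv2.inRange(hsv,(3,110,60),(15,255,255)); m[:130]=0;m[260:]=0
    n,l,st,_=cv2.connectedComponentsWithStats(m); k=1+st[1:,4].argmax(); print(st[k])
    ys,xs=np.where(l==k); w=onz(c,np.c_[xs,ys],.042)[:,:2]; r=cv2.minAreaRect((w*1000).astype(np.float32)); print(r)
E
```

```text
black [[0.6173 0.2579 0.04  ]] [[0.6201 0.2591 0.04  ]] (array([0.61910841, 0.25896254, 0.04142867]), np.float64(0.0016491735341310442))
yellow [[0.5927 0.2145 0.04  ]] [[0.594  0.2115 0.04  ]] (array([0.59307004, 0.21353741, 0.04104702]), np.float64(0.0024362257028725134))
blue [[0.5423 0.2315 0.04  ]] [[0.5445 0.2316 0.04  ]] (array([0.54374305, 0.23205262, 0.04121566]), np.float64(0.000502845287328169))
red [[0.552  0.2835 0.04  ]] [[0.554  0.2821 0.04  ]] (array([0.55309479, 0.28323195, 0.04125495]), np.float64(0.000954592008520532))
tray scene left,bottom,right [[0.6068, -0.3232, 0.006], [0.6377, -0.2, 0.006], [0.4745, -0.156, 0.006]]
tray side left,right [[0.6441, -0.202, 0.006], [0.4434, -0.283, 0.006]]
lip ends side [[0.491, -0.1505, 0.03], [0.46, -0.2761, 0.03]] top ends [[0.6243, -0.2051, 0.09], [0.5935, -0.3047, 0.09]]
top ends scene [[0.6034, -0.3007, 0.09], [0.6317, -0.201, 0.09]]
[213 158  42  35 693]
((544.8284912109375, -9.414722442626953), (52.37099838256836, 135.7973175048828), 79.1484375)
[292 191  47  40 912]
((536.748291015625, -7.4247589111328125), (55.37049102783203, 136.3953094482422), 79.18368530273438)
```

```bash
python3 - <<'E'
from h import *
from station import arm
from scipy.optimize import least_squares
from scipy.spatial.transform import Rotation as R
W=np.array([[.6191,.2590],[.5931,.2135],[.5437,.2320],[.5531,.2832]])
f=lambda p:(np.c_[p[0]+p[3]*np.cos(p[2]-np.radians([0,80,160,240])),p[1]+p[3]*np.sin(p[2]-np.radians([0,80,160,240]))]-W).ravel()
s=least_squares(f,[.58,.25,0,.04]);print(s.x,np.degrees(s.x[2]),s.fun)
o=arm.observe();M=R.from_quat(o["tcp_rot"]).as_matrix();print(M.round(3),np.degrees(np.arctan2(M[1,2],M[0,2])))
E
```

```text
[0.57912075 0.25200741 0.1709058  0.0407133 ] 9.792180904416824 [ 1.40906287e-04 -6.82733086e-05 -1.93337556e-04  1.99165345e-04
  8.83918881e-05 -2.21218998e-04 -3.59606137e-05  9.03269719e-05]
[[-0.929 -0.     0.371]
 [-0.371  0.001 -0.929]
 [-0.    -1.    -0.001]] -68.24032900720039
```

>>> drive_tool(
  moves=[
    [[0, 21.5, 27.7, 3, 0, 0, -2.7], [0, 21.5, 27.7, 3, 0, 0, -2.7], [0, 21.5, 27.7, 3, 0, 0, -2.7], [0, 21.5, 27.7, 3, 0, 0, -2.7], [0, 21.5, 27.7, 3, 0, 0, -2.7], [0, 21.5, 27.7, 3, 0, 0, -2.7], [0, 21.5, 27.7, 3, 0, 0, -2.7], [0, 21.5, 27.7, 3, 0, 0, -2.7], [0, 21.5, 27.7, 3, 0, 0, -2.7], [0, 21.5, 27.7, 3, 0, 0, -2.7], [0, 21.5, 27.7, 3, 0, 0, -2.7], [0, 21.5, 27.7, 3, 0, 0, -2.9], [0, 0, 0, 0, 0, 0, 0]],
  ],
)

```text
time: 1.33
tool_pos: [0.4838, -0.2203, 0.268]
tcp_rot: [0.067, 0.705, -0.703, -0.065]
contact_force: [0.7, -0.4, 0.1]
grip_width: 0.0858
```

```bash
cat > snap.py <<'E'
import sys,pickle
from h import *
from station import arm
n=sys.argv[1]
c=arm.read_camera(n);pickle.dump(c,open(sys.argv[2]+".pkl","wb"))
x,y,w,h=map(int,sys.argv[3:7]); s=float(sys.argv[7])
crop(c["img"],x,y,w,h,s,f"pics/{sys.argv[2]}.png")
o=arm.observe();print(o["time"],o["tool_pos"].round(4),o["joint_pos"].round(3),o["contact_force"].round(1),o["grip_width"])
E
python3 snap.py wrist w1 0 0 512 384 1.5
```

```text
1.3833 [ 0.4821 -0.2224  0.2676] [-5.630e-01  2.260e-01  1.609e+00  1.000e-03  1.305e+00  1.192e+00] [ 0.5 -1.1  0. ] 0.08561633160261665
```

View pics/w1.png

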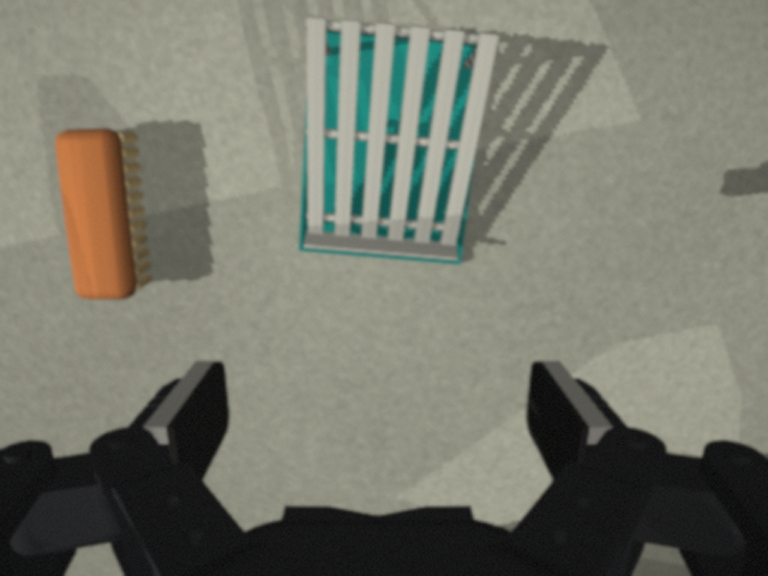

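```bash
python3 - <<'E'
from h import *
import pickle
c=pickle.load(open("w1.pkl","rb"))
g=lambda L,z:onz(c,(np.array(L)+.5)/1.5-.5,z)[:,:2].round(4)
t=g([(306,17),(498,34)],.0895);l=g([(306,233),(459,245)],.036);tr=g([(300,250),(460,263)],.005)
for n,p in (("top",t),("lip",l),("tray",tr)):
    d=p[1]-p[0];print(n,p.tolist(),p.mean(0),np.linalg.norm(d),np.degrees(np.arctan2(d[1],d[0]))+90)
d=t.mean(0)-l.mean(0);print(np.degrees(np.arctan2(d[1],d[0])),np.linalg.norm(d))
hsv=cv2.cvtColor(c["img"],cv2.COLOR_RGB2HSV)
m=cv2.inRange(hsv,(3,110,60),(15,255,255));n,L,st,_=cv2.connectedComponentsWithStats(m); k=1+st[1:,4].argmax(); print(st[k])
ys,xs=np.where(L==k); w=onz(c,np.c_[xs,ys],.038)[:,:2]; print(cv2.minAreaRect((w*1000).astype(np.float32)))
E
```

```text
top [[0.6288, -0.2052], [0.5987, -0.3145]] [ 0.61375 -0.25985] 0.11336886697854928 -15.396961593265004
lip [[0.4951, -0.1681], [0.4649, -0.2785]] [ 0.48   -0.2233] 0.11445610512331794 -15.299023506351702
tray [[0.4778, -0.1548], [0.4428, -0.2809]] [ 0.4603  -0.21785] 0.1308671463737175 -15.51239311007349
-15.284112706282462 0.13865412002533503
[  37   86   54  113 4683]
((538.8937377929688, -13.560195922851562), (51.890220642089844, 127.99742889404297), 79.07144927978516)
```

>>> drive_tool(
  moves=[
    [[0, 5.8, 21.2, -13, 0, 0, 0], [0, 5.8, 21.2, -13, 0, 0, 0], [0, 5.8, 21.2, -13, 0, 0, 0], [0, 5.8, 21.2, -13, 0, 0, 0], [0, 5.8, 21.2, -13, 0, 0, 0], [0, 5.8, 21.2, -13, 0, 0, 0], [0, 5.8, 21.2, -13, 0, 0, 0], [0, 5.8, 21.2, -13, 0, 0, 0], [0, 5.8, 21.2, -13, 0, 0, 0], [0, 5.8, 21.2, -13, 0, 0, 0], [0, 0, 0, 0, 0, 0, 0], [0, 0, 0, 0, 0, 0, 0]],
  ],
)

```text
time: 2.38
tool_pos: [0.5376, -0.013, 0.1364]
tcp_rot: [-0.065, -0.704, 0.704, 0.067]
contact_force: [-0.8, -0.1, 0.1]
grip_width: 0.0855
```

```bash
python3 snap.py wrist w2 0 0 512 384 1.5; python3 -c "
from station import arm;from scipy.spatial.transform import Rotation as R;import numpy as np
M=R.from_quat(arm.observe()['tcp_rot']).as_matrix();print(M.round(3),np.degrees(np.arctan2(M[1,2],M[0,2])))"
```

```text
2.4333 [ 0.5381 -0.0137  0.1371] [-1.530e-01  3.780e-01  1.750e+00 -1.000e-03  1.014e+00  1.606e+00] [ 0.8  0.4 -0.6] 0.08523269297556113
[[-0.982 -0.001 -0.187]
 [ 0.187 -0.    -0.982]
 [ 0.001 -1.     0.001]] -100.78871878951868
```

View pics/w2.png

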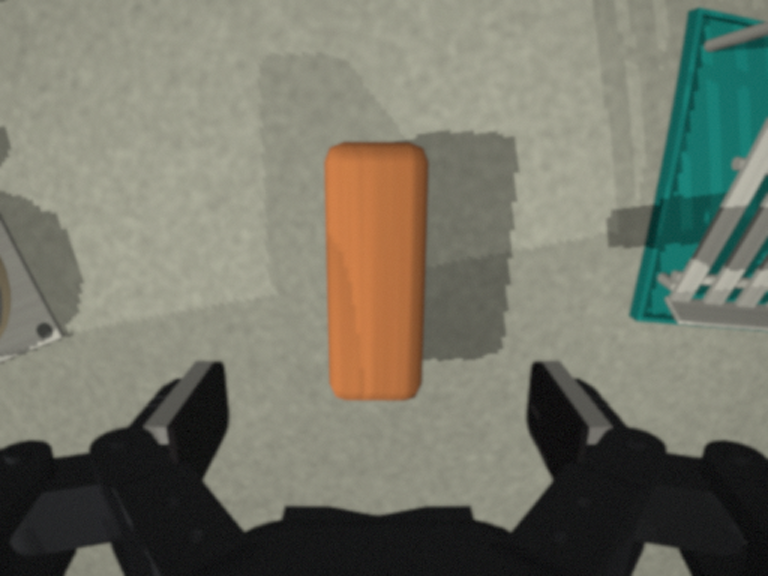

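```bash
python3 - <<'E'
from h import *
import pickle
c=pickle.load(open("w2.pkl","rb"))
hsv=cv2.cvtColor(c["img"],cv2.COLOR_RGB2HSV)
m=cv2.inRange(hsv,(3,110,60),(15,255,255));n,L,st,_=cv2.connectedComponentsWithStats(m); k=1+st[1:,4].argmax()
ys,xs=np.where(L==k); w=onz(c,np.c_[xs,ys],.038)[:,:2]; print(cv2.minAreaRect((w*1000).astype(np.float32)))
E
```

```text
((539.0843505859375, -12.490772247314453), (47.686580657958984, 130.696533203125), 78.88249206542969)
```

>>> drive_tool(
  moves=[
    [[0, 0, 0, -16, 0, 0, 0], [0, 0, 0, -16, 0, 0, 0], [0, 0, 0, -16, 0, 0, 0], [0, 0, 0, -16, 0, 0, 0], [0, 0, 0, -16, 0, 0, 0], [0, 0, 0, -16, 0, 0, 0], [0, 0, 0, -14, 0, 0, 0], [0, 0, 0, -12, 0, 0, 0], [0, 0, 0, 0, 0, 0, 0], [255, 0, 0, 0, 0, 0, 0], [255, 0, 0, 0, 0, 0, 0], [255, 0, 0, 0, 0, 0, 0], [255, 0, 0, 0, 0, 0, 0], [255, 0, 0, 0, 0, 0, 0], [255, 0, 0, 0, 0, 0, 0], [255, 0, 0, 0, 0, 0, 0], [255, 0, 0, 0, 0, 0, 0]],
  ],
)

```text
time: 3.85
tool_pos: [0.5395, -0.0133, 0.0166]
tcp_rot: [-0.068, -0.704, 0.704, 0.066]
contact_force: [-1.0, -3.3, 7.1]
grip_width: 0.047
```

```bash
python3 snap.py side s2 240 130 160 120 5;
```

```text
3.9 [ 0.5395 -0.0133  0.0166] [-0.152  0.559  1.841 -0.     0.74   1.608] [-0.8 -3.   7. ] 0.047274978750157896
```

View pics/s2.png

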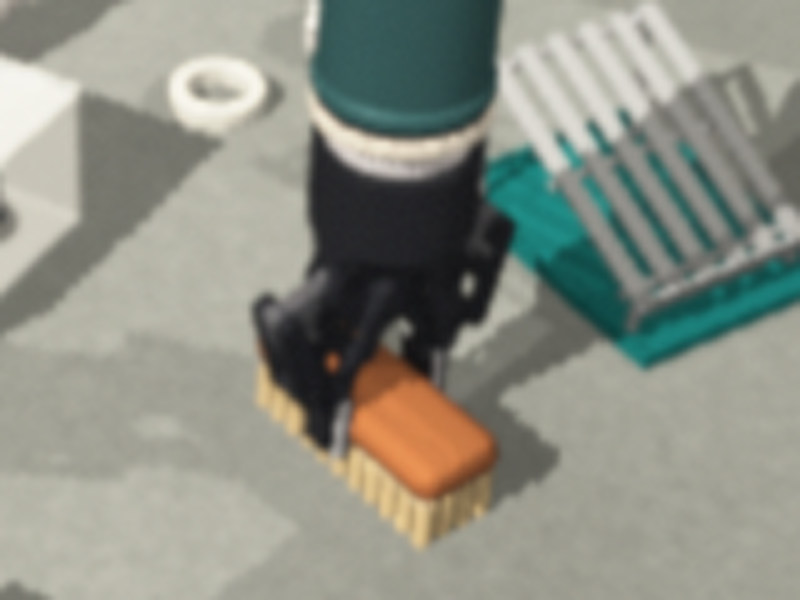

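>>> drive_tool(
  moves=[
    [[255, 0, 0, 10, 0, 0, 0], [255, 0, 0, 22, 0, 0, 0], [255, 0, 0, 22, 0, 0, 0], [255, 0, 0, 22, 0, 0, 0], [255, 0, 0, 22, 0, 0, 0], [255, 0, 0, 22, 0, 0, 0], [255, 0, 0, 22, 0, 0, 0], [255, -3.3, -21.8, 0, 0, 0, -0.9], [255, -3.3, -21.8, 0, 0, 0, -0.9], [255, -3.3, -21.8, 0, 0, 0, -0.9], [255, -3.3, -21.8, 0, 0, 0, -0.9], [255, -3.3, -21.8, 0, 0, 0, -0.9], [255, -3.3, -21.8, 0, -1.33, -4.82, 0], [255, -3.3, -21.8, 0, -1.33, -4.82, 0], [255, -3.3, -21.8, 0, -1.33, -4.82, 0], [255, -3.3, -21.8, 0, -1.33, -4.82, 0], [255, -3.3, -21.8, 0, -1.33, -4.82, 0], [255, 0, 0, 0, 0, 0, 0], [255, 0, 0, 0, 0, 0, 0]],
  ],
)

```text
time: 5.48
tool_pos: [0.5047, -0.227, 0.1571]
tcp_rot: [-0.24, -0.666, 0.704, -0.054]
contact_force: [-0.5, 0.7, -0.6]
grip_width: 0.047
```

```bash
python3 snap.py side s3 280 70 160 120 3;cp pics/s3.png pics/s3a.png; python3 snap.py scene s3b 70 70 160 120 3; python3 -c "
import cv2,numpy as np;cv2.imwrite('pics/s3c.png',np.vstack([cv2.imread('pics/s3a.png')[:300],cv2.imread('pics/s3b.png')[:300]]))
from station import arm;from scipy.spatial.transform import Rotation as R
M=R.from_quat(arm.observe()['tcp_rot']).as_matrix();print(M.round(3))"
```

```text
5.5333 [ 0.5058 -0.2268  0.1575] [-0.653  0.228  2.041  0.331  0.502  0.925] [ 0.3 -0.6 -1.4] 0.04694337380226071
5.5833 [ 0.5067 -0.2267  0.1577] [-0.652  0.228  2.04   0.331  0.502  0.925] [ 0.2 -0.5 -0.3] 0.04687274380668815
[[-0.879  0.397 -0.263]
 [ 0.241 -0.106 -0.965]
 [-0.411 -0.912 -0.002]]
```

View pics/s3c.png

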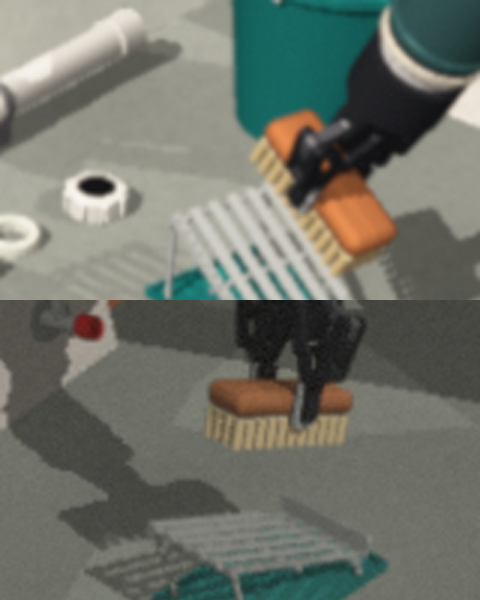

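>>> drive_tool(
  moves=[
    [[255, 0, 0, -10.7, 0, 0, 0], [255, 0, 0, -10.7, 0, 0, 0], [255, 0, 0, -10.7, 0, 0, 0], [255, 2.9, -1.2, -6.9, 0, 0, 0], [255, 2.9, -1.2, -6.9, 0, 0, 0], [255, 2.9, -1.2, -6.9, 0, 0, 0], [255, 2.9, -1.2, -6.9, 0, 0, 0], [255, 2.9, -1.2, -6.9, 0, 0, 0], [255, 2.9, -1.2, -6.9, 0, 0, 0], [255, 2.9, -1.2, -6.9, 0, 0, 0], [255, 2.9, -1.2, -6.9, 0, 0, 0], [255, 0, 0, 0, 0, 0, 0], [255, 0, 0, 0, 0, 0, 0]],
  ],
)

```text
time: 6.67
tool_pos: [0.5295, -0.2365, 0.0692]
tcp_rot: [-0.239, -0.666, 0.704, -0.055]
contact_force: [-0.5, -0.1, -1.3]
grip_width: 0.0472
```

```bash
python3 snap.py side s4 290 90 160 120 3;cp pics/s4.png pics/s4a.png; python3 snap.py scene s4b 70 90 160 120 3; python3 -c "
import cv2,numpy as np;cv2.imwrite('pics/s4c.png',np.vstack([cv2.imread('pics/s4a.png')[:300],cv2.imread('pics/s4b.png')[:300]]))"
```

```text
6.7167 [ 0.5295 -0.2364  0.0696] [-0.637  0.426  2.07   0.554  0.291  0.696] [ 1.   1.5 -1.6] 0.04716916013369761
6.7667 [ 0.5295 -0.2365  0.0698] [-0.637  0.425  2.07   0.554  0.291  0.696] [ 0.2  0.4 -0.3] 0.04715995122539279
```

View pics/s4c.png

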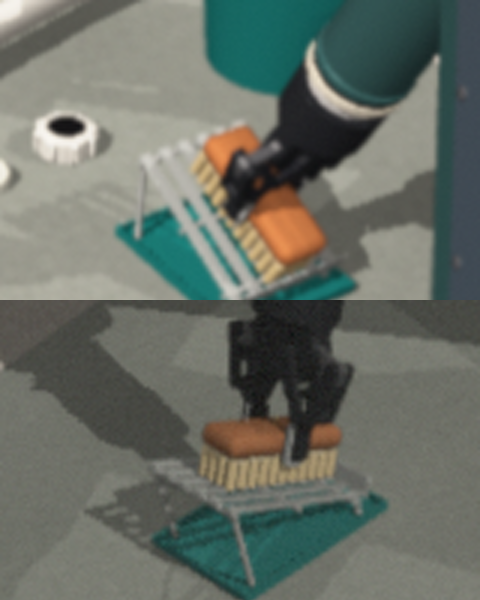

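>>> drive_tool(
  moves=[
    [[255, 1, -0.2, -1.8, 0, 0, 0], [255, 0, 0, 0, 0, 0, 0], [80, 0, 0, 0, 0, 0, 0], [80, 0, 0, 0, 0, 0, 0], [60, 0, 0, 0, 0, 0, 0], [40, 0, 0, 0, 0, 0, 0], [20, 0, 0, 0, 0, 0, 0], [0, 0, 0, 0, 0, 0, 0], [0, 0, 0, 0, 0, 0, 0], [0, 0, 0, 0, 0, 0, 0], [0, 0, 0, 0, 0, 0, 0]],
  ],
)

```text
time: 7.68
tool_pos: [0.5306, -0.2367, 0.068]
tcp_rot: [-0.239, -0.666, 0.704, -0.056]
contact_force: [0.8, -0.4, 0.4]
grip_width: 0.0851
```

```bash
python3 snap.py side s5 290 90 160 120 3;cp pics/s5.png pics/s5a.png; python3 snap.py scene s5b 70 90 160 120 3; python3 -c "
import cv2,numpy as np;cv2.imwrite('pics/s5c.png',np.vstack([cv2.imread('pics/s5a.png')[:300],cv2.imread('pics/s5b.png')[:300]]))"
```

```text
7.7333 [ 0.5306 -0.2367  0.068 ] [-0.636  0.43   2.069  0.56   0.287  0.69 ] [-0.9  0.8 -0. ] 0.08570466802359364
7.7833 [ 0.5306 -0.2367  0.068 ] [-0.636  0.43   2.069  0.56   0.287  0.69 ] [ 0.7 -0.4  0.1] 0.08551092130366325
```

View pics/s5c.png

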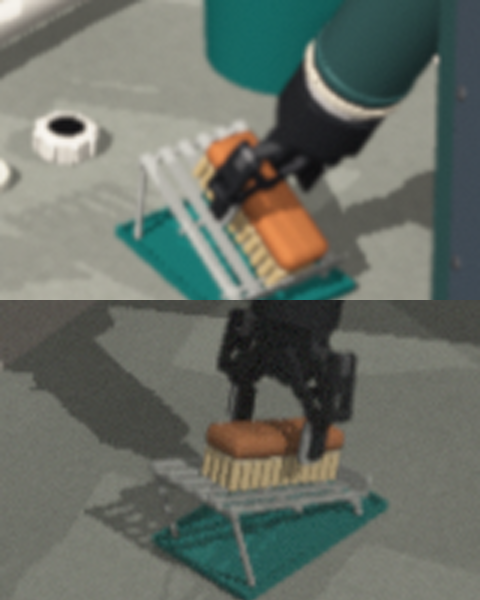

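>>> drive_tool(
  moves=[
    [[0, -2, 0.5, 4.5, 0, 0, 0], [0, -4.1, 1.1, 9.1, 0, 0, 0], [0, -4.1, 1.1, 9.1, 0, 0, 0], [0, -4.1, 1.1, 9.1, 0, 0, 0], [0, -4.1, 1.1, 9.1, 0, 0, 0], [0, -4.1, 1.1, 9.1, 0, 0, 0], [0, -4.1, 1.1, 9.1, 0, 0, 0], [0, -4.1, 1.1, 9.1, 0, 0, 0], [0, -4, 1, 22, 1.33, 4.82, 0], [0, -4, 1, 22, 1.33, 4.82, 0], [0, -4, 1, 22, 1.33, 4.82, 0], [0, -4, 1, 22, 1.33, 4.82, 0], [0, -4, 1, 22, 1.33, 4.82, 0], [0, 0, 0, 0, 0, 0, 0]],
  ],
)

```text
time: 8.95
tool_pos: [0.4838, -0.2256, 0.251]
tcp_rot: [0.092, 0.701, -0.7, -0.096]
contact_force: [2.6, -0.5, 0.2]
grip_width: 0.0857
```

```bash
python3 snap.py wrist w3 0 0 512 384 1.5
```

```text
9.0 [ 0.4829 -0.2249  0.2484] [-0.566  0.248  1.629  0.     1.269  1.272] [ 0.5 -0.  -0.4] 0.08569611103674467
```

View pics/w3.png

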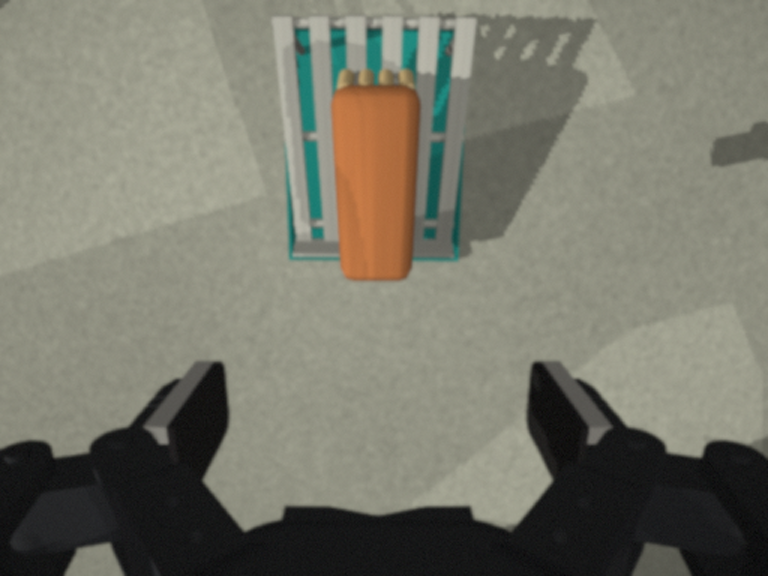

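```bash
python3 - <<'E'
from h import *
import pickle
c=pickle.load(open("w3.pkl","rb"))
s=np.array([.4785,-.2227,.024]);u=np.array([.9641,-.2656,0]);v=np.array([.2656,.9641,0]);k=np.radians(25);z=np.array([0,0,1])
X=np.cos(k)*u+np.sin(k)*z;N=-np.sin(k)*u+np.cos(k)*z
for x,h in ((-2,42),(-2,30),(128,42),(126,5)): print(x,h,[((proj(c,s+x/1e3*X+h/1e3*N+y/1e3*v)[0]+.5)*1.5).round(0) for y in(24,-24)])
E
```

```text
-2 42 [array([340., 281.]), array([411., 281.])]
-2 30 [array([341., 270.]), array([410., 270.])]
128 42 [array([329.,  91.]), array([422.,  91.])]
126 5 [array([334.,  71.]), array([417.,  72.])]
```

```bash
python3 - <<'E'
from h import *
import pickle
a,b=pickle.load(open("c.pkl","rb"))
# jar lid centre scene ~(311,251) top ellipse ; side (161,203)
print(tri(a,(311,252),b,(161,204)))
# soap cap top
print(tri(a,(432,206),b,(100,231)))
E
```

```text
(array([0.75698391, 0.25876413, 0.09567697]), np.float64(0.0015661945898516733))
(array([0.66672551, 0.44353174, 0.20616621]), np.float64(0.0001818524080214726))
```

>>> drive_tool(
  moves=[
    [[0, 6, 29.8, -3, 0, 0, 7.1], [0, 6, 29.8, -3, 0, 0, 7.1], [0, 6, 29.8, -3, 0, 0, 7.1], [0, 6, 29.8, -3, 0, 0, 7.1], [0, 6, 29.8, -3, 0, 0, 7.1], [0, 6, 29.8, -3, 0, 0, 7.1], [0, 6, 29.8, -3, 0, 0, 7.1], [0, 6, 29.8, -3, 0, 0, 7.1], [0, 6, 29.8, -3, 0, 0, 7.1], [0, 6, 29.8, -3, 0, 0, 7.1], [0, 6, 29.8, -3, 0, 0, 7.1], [0, 6, 29.8, -3, 0, 0, 7.1], [0, 6, 29.8, -3, 0, 0, 7.1], [0, 6, 29.8, -3, 0, 0, 7.1], [0, 6, 29.8, -3, 0, 0, 7.1], [0, 6, 29.8, -3, 0, 0, 7.1], [0, 0, 0, 0, 0, 0, 7.1], [0, 0, 0, 0, 0, 0, 7.1], [0, 0, 0, 0, 0, 0, 7.1], [0, 0, 0, 0, 0, 0, 7.1]],
  ],
)

```text
time: 10.67
tool_pos: [0.5747, 0.2531, 0.196]
tcp_rot: [0.636, -0.313, 0.317, -0.63]
contact_force: [0.0, 0.1, 0.1]
grip_width: 0.0851
```

>>> drive_tool(
  moves=[
    [[0, 0, 0, 0, 0, 0, 7.1], [0, 0, 0, 0, 0, 0, 7.1], [0, 0, 0, 0, 0, 0, 7.1], [0, 0, 0, 0, 0, 0, 7.1], [0, 0, 0, 0, 0, 0, 7.1], [0, 0, 0, 0, 0, 0, 0], [0, 0, 0, 0, 0, 0, 0]],
  ],
)

```text
time: 11.25
tool_pos: [0.5752, 0.2529, 0.1966]
tcp_rot: [0.7, -0.108, 0.114, -0.696]
contact_force: [0.0, -0.3, 0.2]
grip_width: 0.0853
```

```bash
python3 snap.py wrist w4 0 0 512 384 1.5; python3 -c "
from station import arm;from scipy.spatial.transform import Rotation as R;import numpy as np
M=R.from_quat(arm.observe()['tcp_rot']).as_matrix();print(M.round(3),np.degrees(np.arctan2(M[1,2],M[0,2])))"
```

```text
11.3 [0.5755 0.253  0.1968] [ 0.309  0.428  1.489 -0.009  1.219 -0.943] [-0.4  0.1  0. ] 0.08555009503129415
[[ 0.951  0.007  0.31 ]
 [-0.31  -0.007  0.951]
 [ 0.009 -1.    -0.004]] 71.95887306424598
```

View pics/w4.png

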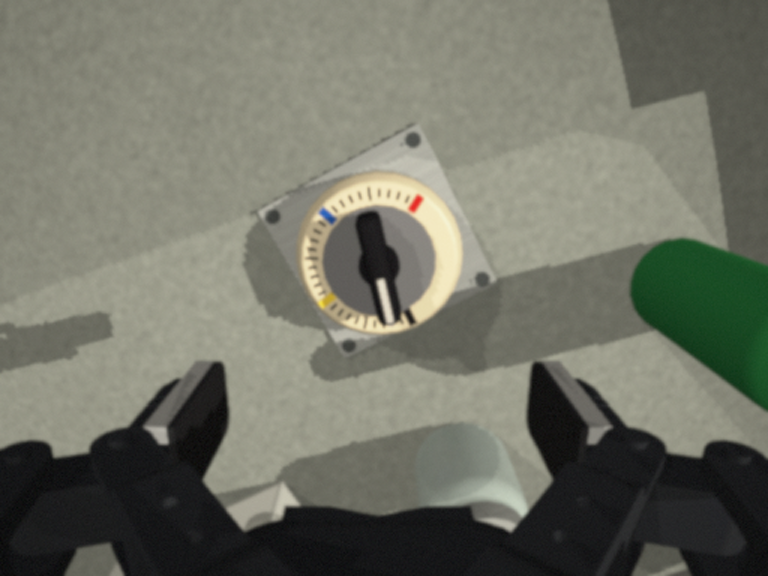

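```bash
python3 - <<'E'
from h import *
import pickle
c=pickle.load(open("w4.pkl","rb"))
q=lambda L:(np.array(L)+.5)/1.5-.5
w=onz(c,q([(369,212),(391,322),(381,280),(388,318)]),.069)[:,:2];print(w)
for i,j in((0,1),(2,3)):
    d=w[j]-w[i];print(np.linalg.norm(d),np.degrees(np.arctan2(d[1],d[0])))
print(w[:2].mean(0))
m=onz(c,q([(410,317),(327,301),(327,215),(416,203)]),.04)[:,:2]
from scipy.optimize import least_squares
f=lambda p:(np.c_[p[0]+p[3]*np.cos(p[2]-np.radians([0,80,160,240])),p[1]+p[3]*np.sin(p[2]-np.radians([0,80,160,240]))]-m).ravel()
s=least_squares(f,[.58,.25,0,.04]);print(s.x,np.degrees(s.x[2]),s.fun.round(4))
E
```

```text
[[0.54475417 0.25718569]
 [0.60735347 0.24945844]
 [0.5822871  0.25168152]
 [0.60455692 0.24858341]]
0.06307442634540442 -7.0369859322584425
0.02248428535445258 -7.919968896525951
[0.57605382 0.25332206]
[0.57824779 0.25178147 0.17711124 0.04092475] 10.147726553456732 [ 0.0001  0.0001 -0.0003 -0.0001  0.0003 -0.     -0.0002  0.    ]
```

>>> drive_tool(
  moves=[
    [[165, 1.5, -0.5, 0, 0, 0, 5.3], [165, 1.5, -0.6, 0, 0, 0, 5.3], [165, 0, 0, 0, 0, 0, 0], [165, 0, 0, 0, 0, 0, 0], [165, 0, 0, -15, 0, 0, 0], [165, 0, 0, -15, 0, 0, 0], [165, 0, 0, -15, 0, 0, 0], [165, 0, 0, -15, 0, 0, 0], [165, 0, 0, -15, 0, 0, 0], [165, 0, 0, -15, 0, 0, 0], [165, 0, 0, -15, 0, 0, 0], [165, 0, 0, 0, 0, 0, 0], [165, 0, 0, 0, 0, 0, 0]],
  ],
)

```text
time: 12.38
tool_pos: [0.5784, 0.2522, 0.0917]
tcp_rot: [0.707, -0.043, 0.048, -0.704]
contact_force: [0.8, 0.2, -0.1]
grip_width: 0.03
```

```bash
python3 snap.py wrist w5 0 0 512 384 1.5; python3 -c "
from station import arm;from scipy.spatial.transform import Rotation as R;import numpy as np
M=R.from_quat(arm.observe()['tcp_rot']).as_matrix();print(M.round(3),np.degrees(np.arctan2(M[1,2],M[0,2])))"
```

```text
12.4333 [0.5793 0.2525 0.0927] [ 0.306  0.545  1.581 -0.009  1.009 -1.133] [ 0.4  0.8 -0. ] 0.030041293323143505
[[ 0.992  0.009  0.127]
 [-0.127 -0.005  0.992]
 [ 0.009 -1.    -0.004]] 82.69283968210212
```

View pics/w5.png

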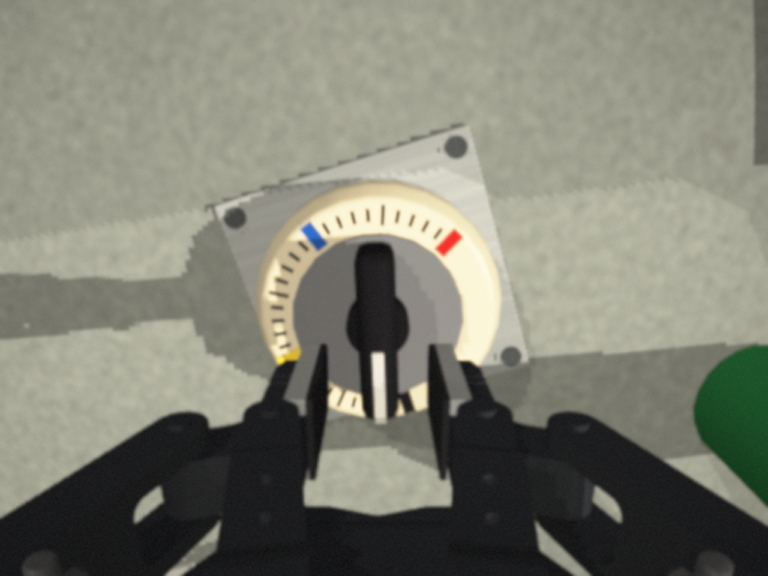

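```bash
python3 - <<'E'
from h import *
import pickle
c=pickle.load(open("w5.pkl","rb"))
for z in(.04,.045,.05,.055,.06,.069): print(z,((proj(c,[.5785,.2519,z])[0]+.5)*1.5).round(0),(proj(c,[.5785,.263,z])[0]-proj(c,[.5785,.241,z])[0]).round(0)*1.5)
crop(c["img"],180,140,160,150,5,"pics/w5z.png")
E
```

```text
0.04 [378. 316.] [54. -6.]
0.045 [378. 320.] [55.5 -6. ]
0.05 [378. 324.] [57.  -7.5]
0.055 [378. 329.] [58.5 -7.5]
0.06 [378. 334.] [60.  -7.5]
0.069 [378. 344.] [63.  -7.5]
```

View pics/w5z.png

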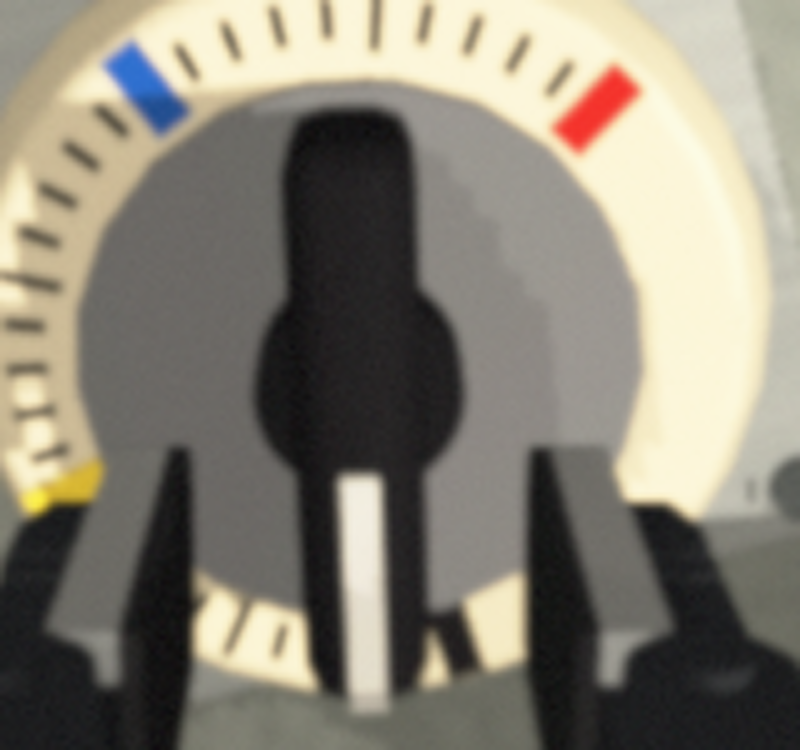

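>>> drive_tool(
  moves=[
    [[165, 0, 0, -10, 0, 0, 0], [165, 0, 0, -10, 0, 0, 0], [165, 0, 0, -10, 0, 0, 0], [165, 0, 0, -9, 0, 0, 0], [180, 0, 0, 0, 0, 0, 0], [190, 0, 0, 0, 0, 0, 0], [200, 0, 0, 0, 0, 0, 0], [203, 0, 0, 0, 0, 0, 0], [203, 0, 0, 0, 0, 0, 0]],
  ],
)

```text
time: 13.18
tool_pos: [0.5797, 0.2526, 0.0539]
tcp_rot: [0.707, -0.041, 0.048, -0.704]
contact_force: [-1.0, 0.5, -0.1]
grip_width: 0.0174
```

```bash
python3 snap.py wrist w6 100 84 330 290 2
```

```text
13.2333 [0.5797 0.2525 0.0539] [ 0.306  0.594  1.608 -0.009  0.932 -1.134] [ 0.6 -1.  -0.2] 0.017509818540179155
```

View pics/w6.png

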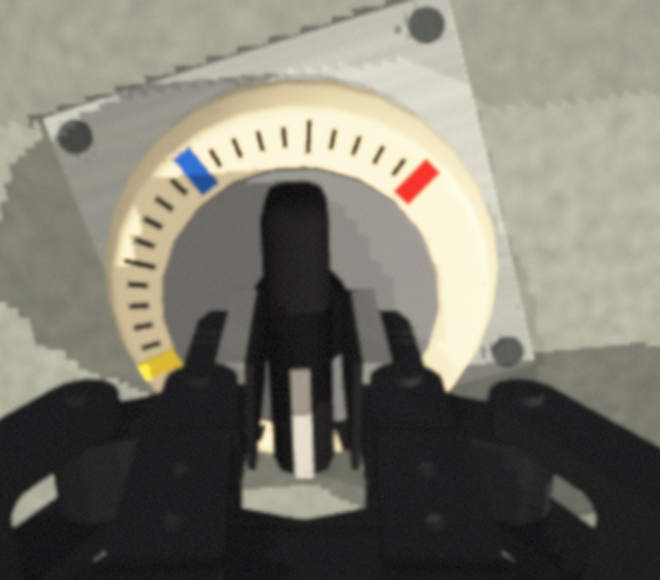

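>>> drive_tool(
  moves=[
    [[203, -1, -0.5, 0, 0, 0, 0], [210, 0, 0, 0, 0, 0, 0], [220, 0, 0, 0, 0, 0, 0], [230, 0, 0, 0, 0, 0, 0], [230, 0, 0, 0, 0, 0, 0]],
  ],
)

```text
time: 13.65
tool_pos: [0.5783, 0.2519, 0.0539]
tcp_rot: [0.707, -0.041, 0.048, -0.704]
contact_force: [-2.3, -1.4, 5.1]
grip_width: 0.0123
```

```bash
python3 -c "
from station import arm
o=arm.observe();print(o['contact_force'],o['torque'],o['grip_width'],o['joint_pos'])"
```

```text
[-2.27625761 -1.36215669  5.05355398] [-0.10445799  0.25109534 -0.05441296] 0.01234191067116911 [ 0.30574736  0.59258819  1.61084426 -0.00931236  0.93107778 -1.13394696]
```

>>> drive_tool(
  moves=[
    [[230, 0, 0, 0, 0, 0, -2], [230, 0, 0, 0, 0, 0, -4], [230, 0, 0, 0, 0, 0, -5], [230, 0, 0, 0, 0, 0, -5], [230, 0, 0, 0, 0, 0, -5], [230, 0, 0, 0, 0, 0, -5], [230, 0, 0, 0, 0, 0, -5], [230, 0, 0, 0, 0, 0, -5], [230, 0, 0, 0, 0, 0, -5], [230, 0, 0, 0, 0, 0, -4]],
  ],
)

```text
time: 14.48
tool_pos: [0.5783, 0.252, 0.0539]
tcp_rot: [0.637, -0.31, 0.315, -0.632]
contact_force: [-2.1, -0.9, 5.6]
grip_width: 0.0126
```

```bash
python3 snap.py wrist w7 100 84 330 290 2;  python3 -c "
from station import arm
o=arm.observe();print(o['contact_force'],o['torque'],o['grip_width'],o['joint_pos'])"
```

```text
14.5333 [0.5783 0.252  0.0538] [ 0.307  0.596  1.604 -0.013  0.942 -0.337] [-1.  -1.4  5.9] 0.012289449574624233
[-0.99024941 -1.39856006  5.92516196] [-0.16977427  0.2424005  -0.09063342] 0.012289449574624233 [ 0.30748945  0.59574827  1.60393191 -0.01256164  0.94216043 -0.33704589]
```

View pics/w7.png

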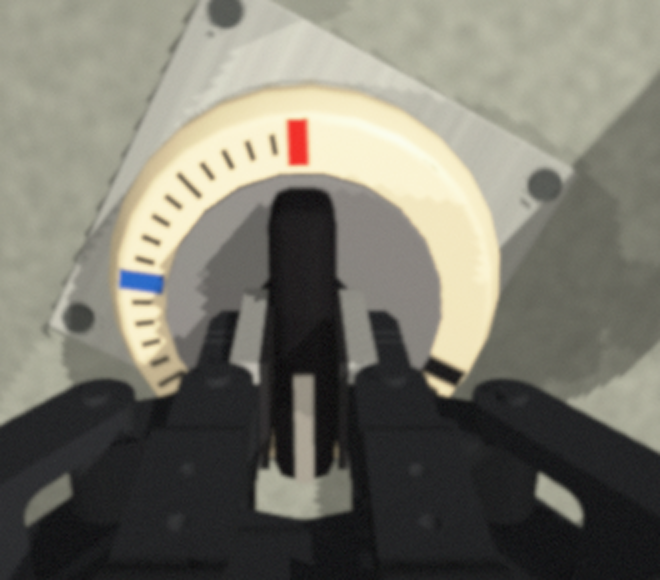

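>>> drive_tool(
  moves=[
    [[230, 0, 0, 0, 0, 0, -5], [230, 0, 0, 0, 0, 0, -5], [230, 0, 0, 0, 0, 0, -5], [230, 0, 0, 0, 0, 0, -5], [230, 0, 0, 0, 0, 0, -5], [230, 0, 0, 0, 0, 0, -5], [230, 0, 0, 0, 0, 0, -5], [230, 0, 0, 0, 0, 0, -5], [230, 0, 0, 0, 0, 0, -5], [230, 0, 0, 0, 0, 0, -5], [230, 0, 0, 0, 0, 0, -5], [230, 0, 0, 0, 0, 0, -5], [230, 0, 0, 0, 0, 0, -5], [230, 0, 0, 0, 0, 0, -5], [230, 0, 0, 0, 0, 0, -5], [230, 0, 0, 0, 0, 0, -5], [230, 0, 0, 0, 0, 0, -5], [230, 0, 0, 0, 0, 0, -5], [230, 0, 0, 0, 0, 0, -5], [230, 0, 0, 0, 0, 0, -5]],
  ],
)

```text
time: 16.2
tool_pos: [0.5785, 0.2519, 0.0538]
tcp_rot: [-0.172, 0.687, -0.686, 0.165]
contact_force: [-1.5, -0.4, 4.1]
grip_width: 0.0122
```

>>> drive_tool(
  moves=[
    [[230, 0, 0, 0, 0, 0, -5], [230, 0, 0, 0, 0, 0, -5], [230, 0, 0, 0, 0, 0, -5], [230, 0, 0, 0, 0, 0, -5], [230, 0, 0, 0, 0, 0, -5], [230, 0, 0, 0, 0, 0, -5], [230, 0, 0, 0, 0, 0, -5], [230, 0, 0, 0, 0, 0, -5], [230, 0, 0, 0, 0, 0, -5], [230, 0, 0, 0, 0, 0, -5], [230, 0, 0, 0, 0, 0, -5], [230, 0, 0, 0, 0, 0, -5], [230, 0, 0, 0, 0, 0, -5], [230, 0, 0, 0, 0, 0, -5], [230, 0, 0, 0, 0, 0, -5], [230, 0, 0, 0, 0, 0, -5], [230, 0, 0, 0, 0, 0, -4], [230, 0, 0, 0, 0, 0, 0]],
  ],
)

```text
time: 17.7
tool_pos: [0.5785, 0.2518, 0.0539]
tcp_rot: [0.332, 0.626, -0.62, -0.336]
contact_force: [-1.0, -2.0, 5.5]
grip_width: 0.0126
```

```bash
python3 snap.py wrist w8 100 84 330 290 2;  python3 -c "
from station import arm
from scipy.spatial.transform import Rotation as R;import numpy as np
o=arm.observe();print(o['contact_force'],o['torque'],o['grip_width'],o['joint_pos'])
M=R.from_quat(o['tcp_rot']).as_matrix();print(np.degrees(np.arctan2(M[1,2],M[0,2])))"
```

```text
17.75 [0.5785 0.2518 0.0538] [0.295 0.594 1.607 0.012 0.939 2.841] [-1.7 -1.8  4.8] 0.01245449467494687
[-1.72092989 -1.7781477   4.84948735] [-0.18027323  0.21180209 -0.06180178] 0.01245449467494687 [0.29529469 0.5942799  1.60716587 0.01218598 0.93881901 2.84050705]
-146.24308681264418
```

View pics/w8.png

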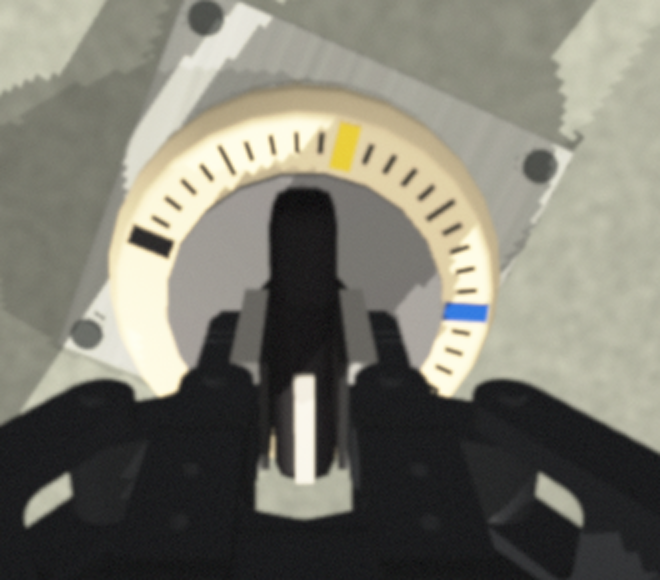

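>>> drive_tool(
  moves=[
    [[230, 0, 0, 0, 0, 0, 2], [230, 0, 0, 0, 0, 0, 4], [230, 0, 0, 0, 0, 0, 5], [230, 0, 0, 0, 0, 0, 5], [230, 0, 0, 0, 0, 0, 5], [230, 0, 0, 0, 0, 0, 5], [230, 0, 0, 0, 0, 0, 5], [230, 0, 0, 0, 0, 0, 5], [230, 0, 0, 0, 0, 0, 5], [230, 0, 0, 0, 0, 0, 5], [230, 0, 0, 0, 0, 0, 5], [230, 0, 0, 0, 0, 0, 5], [230, 0, 0, 0, 0, 0, 5], [230, 0, 0, 0, 0, 0, 5], [230, 0, 0, 0, 0, 0, 5], [230, 0, 0, 0, 0, 0, 5], [230, 0, 0, 0, 0, 0, 5], [230, 0, 0, 0, 0, 0, 5], [230, 0, 0, 0, 0, 0, 0], [230, 0, 0, 0, 0, 0, 0]],
  ],
)

```text
time: 19.42
tool_pos: [0.5785, 0.2519, 0.0539]
tcp_rot: [-0.185, 0.684, -0.683, 0.179]
contact_force: [-0.7, -0.1, 4.9]
grip_width: 0.0122
```

```bash
python3 snap.py wrist w9 100 84 330 290 2;  python3 -c "
from station import arm
from scipy.spatial.transform import Rotation as R;import numpy as np
o=arm.observe();print(o['contact_force'],o['torque'],o['grip_width'],o['joint_pos'])
M=R.from_quat(o['tcp_rot']).as_matrix();print(np.degrees(np.arctan2(M[1,2],M[0,2])))"
```

```text
19.4667 [0.5785 0.2519 0.0539] [0.3   0.599 1.596 0.002 0.956 1.349] [-0.7 -0.3  5.2] 0.012391591550508238
[-0.69175335 -0.28578026  5.19998093] [-0.12712832  0.18202327  0.08723104] 0.012391591550508238 [0.30036518 0.59909871 1.59648753 0.00190605 0.95551345 1.34944568]
-60.17226327121607
```

View pics/w9.png

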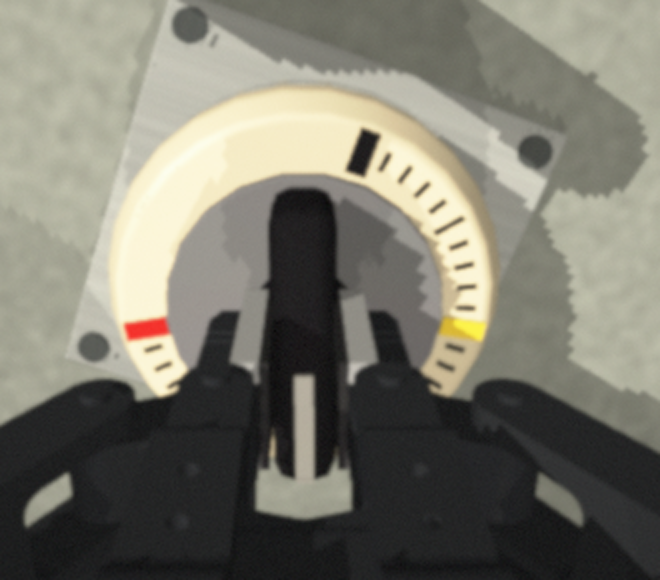

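>>> drive_tool(
  moves=[
    [[215, 0, 0, 0, 0, 0, 0], [200, 0, 0, 0, 0, 0, 0], [180, 0, 0, 0, 0, 0, 0], [165, 0, 0, 0, 0, 0, 0], [165, 0, 0, 0, 0, 0, 0], [165, 0, 0, 6, 0, 0, 0], [165, 0, 0, 12, 0, 0, 0], [165, 0, 0, 15, 0, 0, 0], [165, 0, 0, 15, 0, 0, 0], [165, 0, 0, 15, 0, 0, 0], [165, 0, 0, 15, 0, 0, 0], [165, 0, 0, 15, 0, 0, 0], [165, 0, 0, 15, 0, 0, 0], [0, 0, 0, 15, 0, 0, 0], [0, 0, 0, 15, 0, 0, 0], [0, 0, 0, 0, 0, 0, 0], [0, 0, 0, 0, 0, 0, 0]],
  ],
)

```text
time: 20.88
tool_pos: [0.5791, 0.2522, 0.1931]
tcp_rot: [-0.184, 0.684, -0.683, 0.179]
contact_force: [0.4, 0.1, 0.3]
grip_width: 0.0767
```

```bash
python3 snap.py wrist w10 90 60 320 240 2.5; python3 snap.py scene sc10 0 0 512 384 1.5
```

```text
20.9333 [0.5783 0.2519 0.1918] [0.3   0.442 1.479 0.002 1.229 1.35 ] [-0.1  0.   0. ] 0.08331073249666525
20.9833 [0.5778 0.2517 0.191 ] [0.3   0.443 1.48  0.002 1.229 1.35 ] [-0.5 -0.1  0.9] 0.08518407407391766
```

View pics/w10.png

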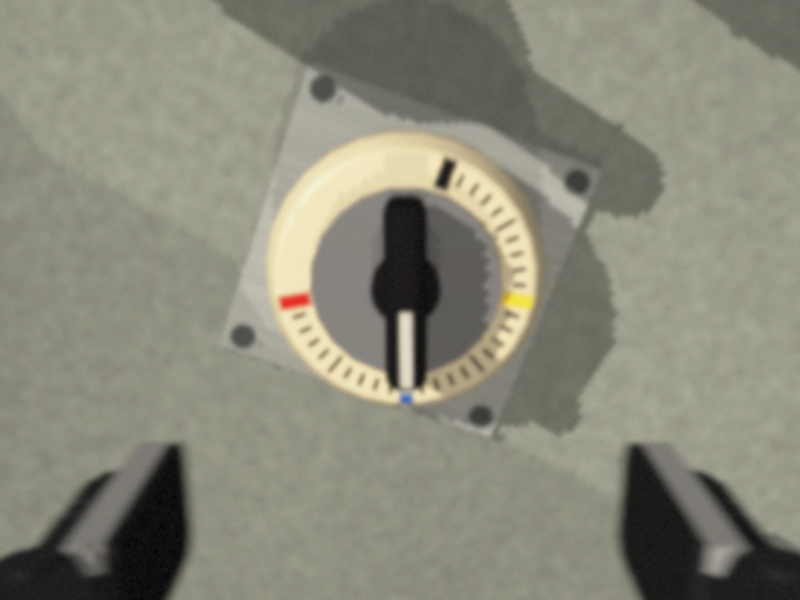

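View pics/sc10.png

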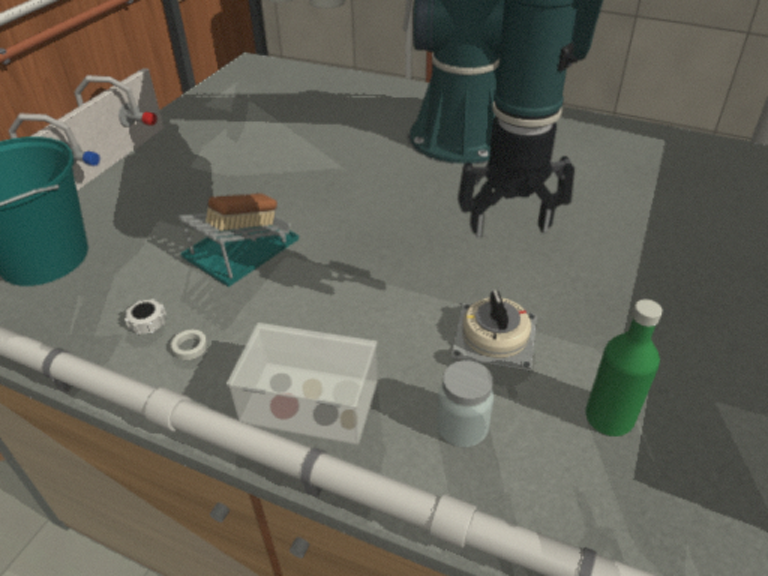

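```bash
python3 -c "
from station import arm
print(arm.observe()['joint_vel'].round(3)); print(arm.hand_in())"
```

```text
[ 0.002  0.013  0.009 -0.001  0.002  0.001]
the job is handed in; nothing more can be done
None
```

The brush is drying on the rack, the timer is set to twenty minutes, and I handed the job in at about 21 s of the 69 s allowed.

- **Brush:** I gripped it by the wooden back, tilted it 25 degrees and laid it bristles down and lengthways on the slope. I let go a few millimetres above the lip so it would slide down. In the wrist view afterwards, its low end sat within about one pixel of where a brush resting against the lip should appear. It was still lying there in the final scene picture.
- **Timer:** I gripped the bar and turned it clockwise from about 17° to about 246°, past the red 30 mark at 240°. I then turned it back to 160°, the blue 20 mark. After I released it and lifted clear, the white line pointed straight at the blue mark in the wrist picture.
- **Other things:** I did not touch anything else, and the bottle, jar, box, tape and nut looked to be standing in their places in the final scene picture. That was a check by eye, not a measurement. The forces I read at the end of each move stayed under 10 N, and the arm ended open and clear above the timer.

None of the checks failed. The brush position from the fixed cameras and the wrist camera differed by about 4 mm, so I used the closer wrist view. The two estimates of how the timer's case is turned differed by about 0.4°.

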